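# Look into the key box and let its lid down softly

## Robot

A 6-joint arm with a two-finger parallel gripper is mounted at the origin on the work surface. World frame = base frame: x ahead of the robot, y to its left, z up, the work surface at z = 0. Lengths are in m, angles in rad, forces in N, time in s.
With the tool pointing down it reaches from about 0.4 to 0.925 m from the base axis. Payload 12.5 kg.
Tool frame: the origin (TCP) lies on the centre line of the jaws, within the pads' length; the fingertips stand 8 mm ahead of it and the grasp point (between the pads) lies 11 mm behind it; z points along the fingers, y is the line along which they close (so a half turn about z gives the same grasp; the last joint's range is limited). The gripper opens to 95 mm and grips with 3 to 60 N. Pads are 20 mm wide; open, the fingers measure 119 mm over their backs; the gripper's body (75 mm by 180 mm) begins 59 mm behind the grasp point.
Start: joints at [-0.106, 0.491, 1.559, -0, 1.092, -0.106], TCP at [0.625, 0, 0.223] pointing down, gripper open.
Joint ranges: [-3.1, 3.1], [-0.84, 2.19], [0.05, 2.79], [-1.13, 4.28], [0.06, 2.93], [-2.69, 2.69]. Speed limits (rad/s): [2.22, 2.22, 2.79, 3.14, 3.14, 3.14].

## Interface

Orientations are given as a 3x3 rotation matrix whose columns are the frame's x, y, z axes.
In Python, from cell import robot, vision gives the robot as it stands.
- The arm moves only by the tool step_arm, never from a script. Its argument "deltas" is one flat list of numbers, 5 for each row, row after row: the shift along the world's x, y, z in m, then the turn about the world's z in degrees, then the finger opening in m, from 0 to 0.0951. In form: [x, y, z, spin, jaw, x, y, z, spin, jaw, ...]. A call has exactly 8 rows; each row shifts and turns the commanded pose from where the row before left it; what a row does not reach is not made up. A row lasts 1/12 s, in which the tool goes at most 41.7 mm and 7.16 degrees, less where a joint would pass 70% of its speed; a pose out of reach is approached as far as the arm can. A call is refused whole if a number of a shift passes 0.0417 or a number of a turn 7.16, either way. A call with a gripper value outside its range is refused whole. The fingers move at their own pace and stop on an object; "newtons" is the grip in N (left out, the last holds). Time passes only in rows, so rows that do not move let the fingers close, or fill a call up. It gives the time, the measured TCP pose, the force, the opening and the grip force at its end, in the units of the state.
- robot.get_state(): the state, without advancing time (a new reading comes with each control period).
- vision.grab_frame(name): name is "scene" or "side" or "wrist"; returns a dict with "color" (384x512x3 uint8, blue, green, red), "intrinsics" (3x3 intrinsics, pixels), "cam_to_world" (4x4, takes a point from camera to world coordinates); the wrist camera has in their place "hand_eye" (4x4, takes a point from camera to tool coordinates, whose origin is the TCP and whose axes are the flange's). Camera axes: x right, y up, looking along -z (the intrinsics and any distortion apply to the point x, -y, -z); pixel columns grow to the right and rows downward; lengths in m; the calibration is good to about 2 mm. A picture is of the moment at which its call begins: read the wrist's pose just before it. There is no depth.
- robot.job_done(): hands the job in; it is judged then, once.
The state is a dict: "time_s": time; "joint_pos": joint angles; "qd": joint speeds; "joint_torque": joint torques, N m; "tcp_pos": TCP position; "orientation": TCP orientation; "force": force on the tool from outside, world axes, zero at the start; "torque": the same for the moment, N m; "grip_width": finger opening in m; "finger_force": force on a finger pad.
Only numpy, scipy, OpenCV 4.12 (cv2) and the standard library are available. Lean on these libraries where they do the work, as an engineer would, in place of code of your own. Each camera call takes 0.05 s, during which the arm holds its last target. There are 200 camera calls.

## Task

Check on the spare key: with the fingertips press the orange pad of the blue key box's lever all the way down, so that its linked white lid stands fully open, and keep it down for about two seconds so that the key can be seen. Then let the pad rise slowly under the fingertips, so that the lid comes down gently and does not slam, until it is fully shut, and move clear. Work the lid by the lever only, without touching it, and leave the canister, power bank, earbud case and tracker where they are.

Things in the scene. Friction and masses are not known exactly. Their poses are not given: they have to be found in the camera images.
- shelf: ash shelf board, 500 deep (x) x 1760 wide (y) x 22 thick, fixed, level. Origin: centre of its top face, whose height varies from 30 to 60 above the work surface. Everything else stands on it.
- keybox: blue open-topped box fixed to the ash shelf, 110 deep (x) x 130 wide (y) x 100 high, walls 5; a brass key with an orange fob lies inside. Origin: centre of its underside, on the shelf top. Its -x side is the front, where the lever sticks out; its yaw varies. It cannot move.
- pedal: orange pad of the lever, 36 long (x) x 46 wide (y) x 10 thick, on a 22 wide steel arm out of the middle of the box's front. Origin: centre of its top face; lever up, it is 89 above the shelf and 169 in front of the box's origin. x points to the box; pad and arm then slope 0.15 rad, free end higher. The pivot is 104 behind and 21 below it; pressed fully, it goes 35 down and under 3 sideways.
- lever (a joint): lever angle, rad: 0 up (lid shut), 0.333 fully down on its stop (lid fully open). About 4 to 7 N down at the pad moves it; let go, it springs up at once.
- lid (a joint): lid angle, rad: 0 shut, 1.2 fully open; always 3.6 x the lever's angle (10 mm at the pad is 0.34 rad). Let go, even from a small opening, it drops at once at about 3 to 4 rad/s and slams, so keep rising slowly until well past where the pad stops following. With the fingertips rising at under 20 mm/s it comes down gently (0.7 rad/s).
- cover: white lid panel, 114 x 134 x 8, hinged along the box's far (+x) top rim, its top 109 above the shelf when shut; its front edge swings up and away from the lever. Origin: middle of the hinge line, 105 above the shelf; the panel extends along its -x. Not to be touched.
- canister: aluminium twist-cap canister standing upright, 45 across, 82 high, loose. Origin: centre of its underside.
- powerbank: round white power bank lying flat, 72 across, 22 high, loose. Origin: centre of its underside.
- earbuds: black earbud case, 46 x 60 x 24 high, loose. Origin: centre of its underside.
- tracker: orange plastic dog tag tracker lying flat, a disc 38 across and 9 high with a small tab along its +x, loose. Origin: centre of its underside.
There are look-alikes about, which are no part of the job. There is more than one size of the powerbank; the one meant has the size given above. There is more than one size of the canister; the one meant has the size given above.

How it is judged:
On the way, in this order (a step that is already met when the one before it is completed fails the run):
1. the pad is pressed down by the fingers and the lid stays fully open for at least 1.5 s (value of joint lid above 1.05 rad and contact force between the fingers and pedal above 0.2 N), for 1.5 s.
2. the half-open lid comes down with the fingers still on the pad (value of joint lid between 0.2 and 0.8 rad and contact force between the fingers and pedal above 0.2 N), for 0.1 s.
At the end, for the whole second after the job is handed in: the lid is shut (within 0.04 rad) and still, and each of the four loose things lies at rest within 15 mm of where it began (value of joint lid below 0.04 rad and velocity of joint lid between -0.1 and 0.1 rad/s and distance of each of canister, powerbank, earbuds, tracker from where it was at the start of the episode below 0.015 m and linear speed of each of canister, powerbank, earbuds, tracker below 0.02 m/s); the robot touches nothing.
It fails at once if the lid slams: it falls faster than 2.2 rad/s in the lower part of its swing (below 0.8 rad) (value of joint lid below 0.8 rad and velocity of joint lid below -2.2 rad/s).
It fails at once if the robot pushes or lifts the lid itself instead of using the lever (contact force between any of the fingers, the arm and cover above 1 N).
It fails at once if the canister, power bank, earbud case or tracker is pushed, lifted or carried more than 15 mm (distance of any of canister, powerbank, earbuds, tracker from where it was at the start of the episode above 0.015 m).
It also fails if it takes over 45 s, if anything falls off the work surface, if the arm or the gripper's body presses on something with over 40 N, if the wrist force passes 120 N, or if a joint passes its speed limit or range.

## Working session

There is one attempt and no reset: what is moved stays moved. The work goes in short steps, Python scripts to look and compute and a tool call to move; the robot and the scene stay as the last step left them, time stands still between calls to the robot, and variables do not carry over. Pictures are saved under pics/ and viewed, at most 10 in all, crops included, and the job is handed in when it is done.

Besides the shell and the picture viewer there is one more tool, called after "Request:" by a JSON object that holds its "method" and its "body", one argument or row to a line. step_arm: Moves the arm, as the interface text tells. Its arguments: {"type":"object","properties":{"deltas":{"type":"array","items":{"type":"number"}},"newtons":{"type":"number"}},"required":["deltas"]}

```bash
mkdir -p pics; ls; python3 - <<'E'
from cell import robot, vision
import cv2,numpy as np
s=robot.get_state();print(s['time_s'],s['tcp_pos'],s['force'])
for n in ("scene","side"):
    f=vision.grab_frame(n);cv2.imwrite(f"pics/{n}0.png",f["color"]);np.savez(f"pics/{n}0.npz",**{k:np.array(v) for k,v in f.items()})
    print(n,np.round(f["intrinsics"],1).tolist(),np.round(f["cam_to_world"],3).tolist(),[k for k in f])
E
```

```text
pics
0.0 [6.24745111e-01 2.79128269e-05 2.22060217e-01] [ 0.07580274 -1.09243591  0.21956871]
scene [[417.3, 0.0, 268.4], [0.0, 417.3, 192.2], [0.0, 0.0, 1.0]] [[0.881, -0.355, 0.313, 0.898], [0.474, 0.646, -0.599, -0.846], [0.01, 0.676, 0.737, 1.073], [0.0, 0.0, 0.0, 1.0]] ['color', 'intrinsics', 'cam_to_world']
side [[490.9, 0.0, 253.6], [0.0, 490.9, 191.1], [0.0, 0.0, 1.0]] [[-0.972, -0.13, 0.194, 0.794], [0.233, -0.541, 0.808, 1.135], [-0.0, 0.831, 0.557, 0.964], [0.0, 0.0, 0.0, 1.0]] ['color', 'intrinsics', 'cam_to_world']
```

View pics/scene0.png

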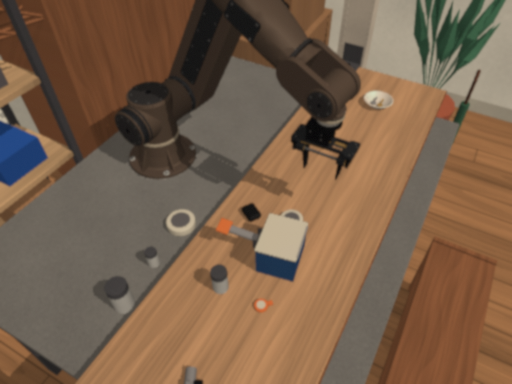

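View pics/side0.png

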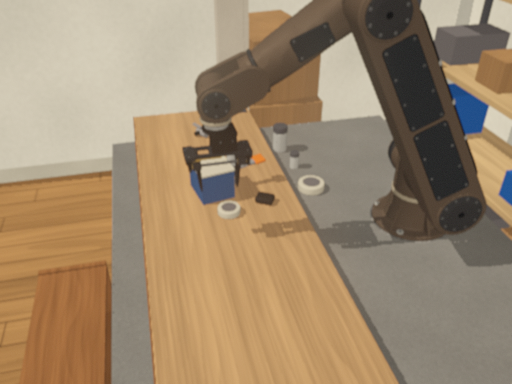

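The scene view shows the blue box with its white lid at about (282,243), the orange pad at (225,227) and the earbuds at (250,212). The canister is at (219,278) and the tracker at (261,305). In the side view the pad is at (258,158), with the gripper hiding part of the lid. Next I'll triangulate the pad and find the box's yaw.

```bash
cat > h.py <<'E'
import numpy as np,cv2
def load(n): return dict(np.load(f"pics/{n}.npz"))
def ray(f,u,v):
    K,T=f["intrinsics"],f["cam_to_world"]
    d=np.array([(u-K[0,2])/K[0,0],-(v-K[1,2])/K[1,1],-1.])
    return T[:3,3],T[:3,:3]@d/np.linalg.norm(d)
def plane(f,u,v,z):
    o,d=ray(f,u,v);return o+d*(z-o[2])/d[2]
def tri(f,p,g,q):
    a,d=ray(f,*p);b,e=ray(g,*q)
    s,t=np.linalg.lstsq(np.stack([d,-e],1),b-a,rcond=None)[0]
    P,Q=a+s*d,b+t*e;return (P+Q)/2,np.linalg.norm(P-Q)
def orange(f):
    h=cv2.cvtColor(f["color"],cv2.COLOR_BGR2HSV)
    return cv2.inRange(h,(3,170,150),(14,255,255))
def blobs(m,amin=15):
    n,_,st,c=cv2.connectedComponentsWithStats(m)
    return [(np.round(c[i],1).tolist(),st[i].tolist()) for i in range(1,n) if st[i][4]>=amin]
E
python3 - <<'E'
from h import *
a,b=load("scene0"),load("side0")
for f in(a,b): print(blobs(orange(f)))
h=cv2.cvtColor(a["color"],cv2.COLOR_BGR2HSV)
print(h[235,285],h[227,225],h[265,275])
m=cv2.inRange(h,(0,0,165),(180,60,255)); m2=np.zeros_like(m); m2[205:275,245:320]=m[205:275,245:320]
c=max(cv2.findContours(m2,0,2)[0],key=cv2.contourArea)
print(cv2.contourArea(c),cv2.approxPolyDP(c,4,True)[:,0].tolist())
A=cv2.resize(a["color"][190:320,190:330],None,fx=4,fy=4,interpolation=2)
B=cv2.resize(b["color"][130:225,175:305],None,fx=4,fy=4,interpolation=2)[:, :240*2]
cv2.imwrite("pics/A.png",A); cv2.imwrite("pics/B.png",B)
E
```

```text
[([223.6, 225.9], [216, 219, 16, 15, 153]), ([263.6, 305.8], [254, 301, 18, 11, 55])]
[([258.2, 158.3], [252, 154, 13, 10, 78])]
[ 19  59 195] [ 10 187 207] [106 159  74]
1520.0 [[270, 215], [255, 249], [294, 260], [306, 224], [296, 212], [299, 220], [284, 217], [287, 212]]
```

View pics/A.png

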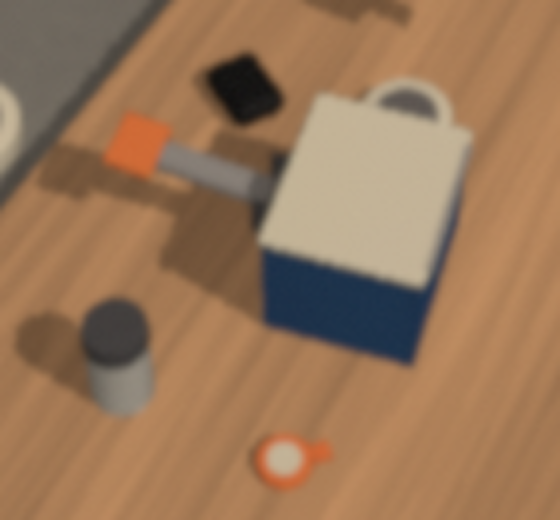

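View pics/B.png

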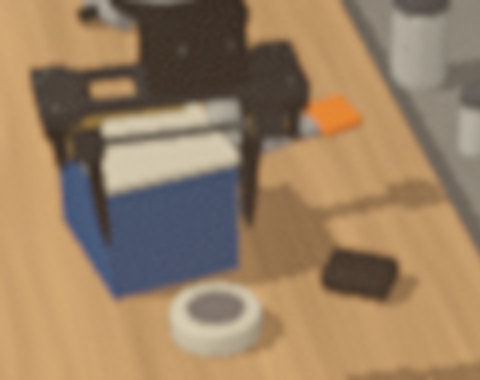

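Crop A shows the lid's corners at scene pixels (269.5,213.8), (255.5,250.5), (295.5,260.5) and (307.5,222.5), with the pad centred at about (224.5,225.8). In crop B the pad is at about (258.4,158.4) in side pixels.

```bash
python3 - <<'E'
from h import *
a,b=load("scene0"),load("side0")
p,e=tri(a,(224.3,225.8),b,(258.3,158.4));print("pad",p.round(4),e)
zs=p[2]-.089; print("shelf",zs)
L=np.array([plane(a,u,v,zs+.109) for u,v in[(269.5,213.8),(255.5,250.5),(295.5,260.5),(307.5,222.5)]])
print(L.round(4).tolist(),[np.linalg.norm(L[i]-L[(i+1)%4]).round(4) for i in range(4)])
d=(L[2]-L[1])+(L[3]-L[0]);w=(L[0]-L[1])+(L[3]-L[2])
print("yaw deg",np.degrees(np.arctan2(d[1],d[0])),np.degrees(np.arctan2(-w[0],w[1])))
c=L.mean(0);v=c-p;print("lid c",c,"pad->c",np.linalg.norm(v[:2]),np.degrees(np.arctan2(v[1],v[0])))
# neighbours
for n,u,vv,h in[("canister top",219,273,.082),("earbuds",250.7,212,.012),("tracker",261,305,.005),("pbank",292,216,.022)]: print(n,plane(a,u,vv,zs+h).round(3))
E
```

```text
pad [ 0.447  -0.2563  0.1335] 0.005541786324689869
shelf 0.04449371037235875
[[0.5494, -0.171, 0.1535], [0.5763, -0.2999, 0.1535], [0.683, -0.2772, 0.1535], [0.6578, -0.1475, 0.1535]] [np.float64(0.1317), np.float64(0.1091), np.float64(0.1321), np.float64(0.1109)]
yaw deg 12.101590589410462 11.386021673793675
lid c [ 0.61660202 -0.22388405  0.15349371] pad->c 0.17270401514701172 10.834022868502098
canister top [ 0.518 -0.391  0.126]
earbuds [ 0.457 -0.122  0.056]
tracker [ 0.639 -0.383  0.049]
pbank [ 0.582 -0.081  0.066]
```

The measured lid is 132 x 110, against 134 x 114 given. The yaw is about 11.5° and the shelf is at 44 mm, so everything is consistent. I'll take the pad as (0.449, -0.2565, 0.1335). Next I'll check the tool orientation, then go above the pad with the fingers closed.

```bash
python3 - <<'E'
from cell import robot
s=robot.get_state();print(s['orientation'].round(3) if hasattr(s['orientation'],'round') else s['orientation'],s['grip_width'],s['time_s'])
E
```

```text
[[-0.     1.    -0.001]
 [ 1.     0.     0.   ]
 [ 0.    -0.001 -1.   ]] 0.09536326666734339 0.1
```

Request:
{"method": "step_arm", "body": {
  "deltas": [-0.02, -0.03, 0, 0, 0, -0.02, -0.03, 0, 2, 0, -0.02, -0.03, 0, 2, 0, -0.02, -0.03, 0, 2, 0, -0.02, -0.03, 0, 2, 0, -0.02, -0.03, 0, 2, 0, -0.02, -0.03, 0, 1.5, 0, -0.02, -0.03, 0, 0, 0],
  "newtons": 20
}}

```text
time_s: 0.77
tcp_pos: [0.4637, -0.2411, 0.2225]
orientation: [[-0.201, 0.98, -0.0], [0.98, 0.201, 0.0], [0.0, -0.0, -1.0]]
force: [0.0, 0.3, 0.5]
grip_width: 0.0471
finger_force: 0.0
```

Request:
{"method": "step_arm", "body": {
  "deltas": [-0.008, -0.008, 0, 0, 0, -0.008, -0.008, -0.004, 0, 0, 0, 0, -0.012, 0, 0, 0, 0, -0.012, 0, 0, 0, 0, -0.012, 0, 0, 0, 0, -0.01, 0, 0, 0, 0, -0.006, 0, 0, 0, 0, 0, 0, 0]
}}

```text
time_s: 1.43
tcp_pos: [0.4488, -0.2553, 0.1654]
orientation: [[-0.2, 0.98, -0.002], [0.98, 0.2, 0.001], [0.002, -0.001, -1.0]]
force: [-0.3, -0.2, -0.5]
grip_width: 0.0008
finger_force: 0.0
```

```bash
python3 - <<'E'
from cell import robot, vision
import cv2,numpy as np
s=robot.get_state();print(s['tcp_pos'],s['grip_width'])
fs=[vision.grab_frame(n) for n in("scene","side","wrist")]
print(np.round(fs[2]['hand_eye'],3).tolist())
A=cv2.resize(fs[0]["color"][165:315,180:330],(400,400),interpolation=2)
B=cv2.resize(fs[1]["color"][85:235,180:330],(400,400),interpolation=2)
cv2.imwrite("pics/ab1.png",np.hstack([A,B]));cv2.imwrite("pics/w1.png",fs[2]["color"])
E
```

```text
[ 0.44881962 -0.25530726  0.16536512] 0.0007570146240769412
[[-0.001, 0.956, 0.295, 0.084], [1.0, 0.001, 0.001, 0.001], [0.0, 0.295, -0.956, -0.162], [0.0, 0.0, 0.0, 1.0]]
```

View pics/ab1.png

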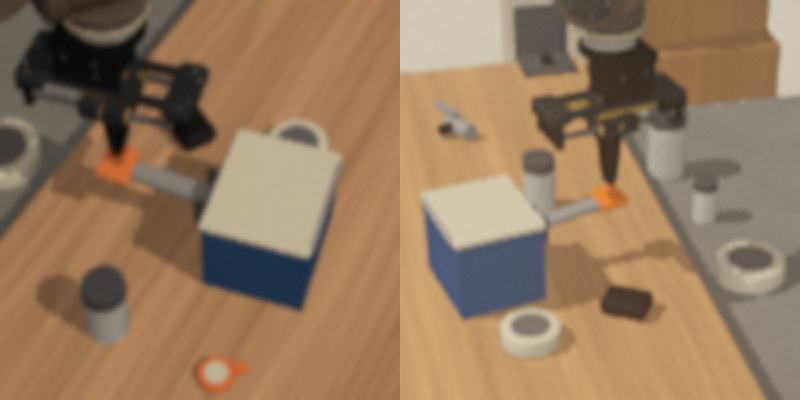

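View pics/w1.png

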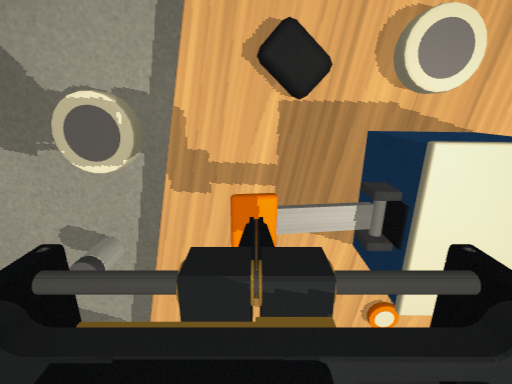

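In the wrist view the pad spans columns 231–277, with the closed tips over it at about (256,219), so they are centred. Lid and neighbours are clear. Pressing now.

Request:
{"method": "step_arm", "body": {
  "deltas": [0, 0, -0.008, 0, 0, 0, 0, -0.008, 0, 0, 0, 0, -0.008, 0, 0, 0, 0, -0.007, 0, 0, 0, 0, -0.007, 0, 0, 0, 0, -0.007, 0, 0, 0, 0, -0.007, 0, 0, 0, 0, -0.003, 0, 0]
}}

```text
time_s: 2.25
tcp_pos: [0.4494, -0.2564, 0.1131]
orientation: [[-0.199, 0.98, 0.002], [0.98, 0.199, -0.001], [-0.002, 0.001, -1.0]]
force: [-14.0, 8.8, 69.3]
grip_width: 0.0005
finger_force: 35.3
```

Request:
{"method": "step_arm", "body": {
  "deltas": [0, 0, -0.001, 0, 0, 0, 0, -0.001, 0, 0, 0, 0, -0.001, 0, 0, 0, 0, 0, 0, 0, 0, 0, 0, 0, 0, 0, 0, 0, 0, 0, 0, 0, 0, 0, 0, 0, 0, 0, 0, 0]
}}

```text
time_s: 2.92
tcp_pos: [0.4494, -0.2564, 0.1131]
orientation: [[-0.2, 0.98, 0.004], [0.98, 0.2, -0.003], [-0.004, 0.003, -1.0]]
force: [-16.1, 9.6, 67.7]
grip_width: 0.0003
finger_force: 34.5
```

Request:
{"method": "step_arm", "body": {
  "deltas": [0, 0, 0.001, 0, 0, 0, 0, 0.001, 0, 0, 0, 0, 0, 0, 0, 0, 0, 0, 0, 0, 0, 0, 0, 0, 0, 0, 0, 0, 0, 0, 0, 0, 0, 0, 0, 0, 0, 0, 0, 0]
}}

```text
time_s: 3.58
tcp_pos: [0.4493, -0.2563, 0.1134]
orientation: [[-0.2, 0.98, 0.003], [0.98, 0.2, -0.002], [-0.003, 0.002, -1.0]]
force: [-10.5, 6.3, 45.2]
grip_width: 0.0008
finger_force: 22.7
```

```bash
python3 - <<'E'
from cell import robot, vision
import cv2,numpy as np
fs=[vision.grab_frame(n) for n in("scene","side")]
A=cv2.resize(fs[0]["color"][165:315,180:330],(400,400),interpolation=2)
B=cv2.resize(fs[1]["color"][85:235,180:330],(400,400),interpolation=2)
cv2.imwrite("pics/ab2.png",np.hstack([A,B]))
E
```

```text
(no output)
```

View pics/ab2.png

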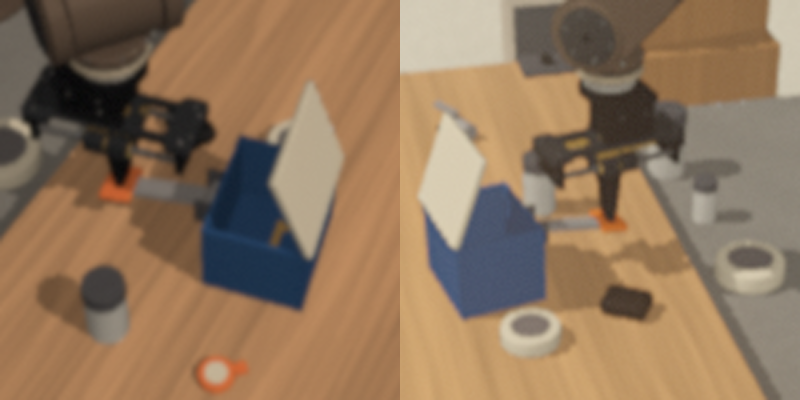

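The lid stands fully open (about 69°) and the key can be seen. I'll hold a little longer, then rise slowly.

Request:
{"method": "step_arm", "body": {
  "deltas": [0, 0, 0, 0, 0, 0, 0, 0, 0, 0, 0, 0, 0, 0, 0, 0, 0, 0, 0, 0, 0, 0, 0, 0, 0, 0, 0, 0, 0, 0, 0, 0, 0, 0, 0, 0, 0, 0, 0, 0]
}}

```text
time_s: 4.35
tcp_pos: [0.4493, -0.2563, 0.1134]
orientation: [[-0.2, 0.98, 0.003], [0.98, 0.2, -0.002], [-0.003, 0.002, -1.0]]
force: [-10.2, 5.8, 44.5]
grip_width: 0.0005
finger_force: 22.7
```

Request:
{"method": "step_arm", "body": {
  "deltas": [0, 0, 0, 0, 0, 0, 0, 0, 0, 0, 0, 0, 0, 0, 0, 0, 0, 0, 0, 0, 0, 0, 0.001, 0, 0, 0, 0, 0.001, 0, 0, 0, 0, 0.001, 0, 0, 0, 0, 0.001, 0, 0]
}}

```text
time_s: 5.02
tcp_pos: [0.4491, -0.256, 0.1147]
orientation: [[-0.199, 0.98, 0.001], [0.98, 0.199, -0.0], [-0.001, 0.001, -1.0]]
force: [-0.6, 0.5, 3.8]
grip_width: 0.0004
finger_force: 1.3
```

Request:
{"method": "step_arm", "body": {
  "deltas": [0, 0, 0.001, 0, 0, 0, 0, 0.001, 0, 0, 0, 0, 0.001, 0, 0, 0, 0, 0.001, 0, 0, 0, 0, 0.001, 0, 0, 0, 0, 0.001, 0, 0, 0, 0, 0.001, 0, 0, 0, 0, 0.001, 0, 0]
}}

```text
time_s: 5.68
tcp_pos: [0.4489, -0.2559, 0.1227]
orientation: [[-0.199, 0.98, -0.0], [0.98, 0.199, 0.0], [0.0, -0.0, -1.0]]
force: [-3.1, -0.1, 3.6]
grip_width: 0.0003
finger_force: 1.7
```

Request:
{"method": "step_arm", "body": {
  "deltas": [0, 0, 0.001, 0, 0, 0, 0, 0.001, 0, 0, 0, 0, 0.001, 0, 0, 0, 0, 0.001, 0, 0, 0, 0, 0.001, 0, 0, 0, 0, 0.001, 0, 0, 0, 0, 0.001, 0, 0, 0, 0, 0.001, 0, 0]
}}

```text
time_s: 6.35
tcp_pos: [0.449, -0.2559, 0.1308]
orientation: [[-0.199, 0.98, 0.0], [0.98, 0.199, 0.0], [0.0, 0.0, -1.0]]
force: [-3.7, 0.3, 4.0]
grip_width: 0.0001
finger_force: 2.0
```

Force is steady at about 4 N, so the pad is following. I'll carry on at the same rate.

Request:
{"method": "step_arm", "body": {
  "deltas": [0, 0, 0.001, 0, 0, 0, 0, 0.001, 0, 0, 0, 0, 0.001, 0, 0, 0, 0, 0.001, 0, 0, 0, 0, 0.001, 0, 0, 0, 0, 0.001, 0, 0, 0, 0, 0.001, 0, 0, 0, 0, 0.001, 0, 0]
}}

```text
time_s: 7.02
tcp_pos: [0.4494, -0.256, 0.1389]
orientation: [[-0.199, 0.98, 0.001], [0.98, 0.199, -0.0], [-0.0, 0.001, -1.0]]
force: [1.4, 1.6, 4.0]
grip_width: 0.0007
finger_force: 1.9
```

Request:
{"method": "step_arm", "body": {
  "deltas": [0, 0, 0.001, 0, 0, 0, 0, 0.001, 0, 0, 0, 0, 0.001, 0, 0, 0, 0, 0.001, 0, 0, 0, 0, 0.001, 0, 0, 0, 0, 0.001, 0, 0, 0, 0, 0.001, 0, 0, 0, 0, 0.001, 0, 0]
}}

```text
time_s: 7.68
tcp_pos: [0.4491, -0.2561, 0.1468]
orientation: [[-0.199, 0.98, 0.0], [0.98, 0.199, -0.0], [-0.0, 0.0, -1.0]]
force: [3.2, 0.4, 3.8]
grip_width: 0.0004
finger_force: 1.9
```

Request:
{"method": "step_arm", "body": {
  "deltas": [0, 0, 0.001, 0, 0, 0, 0, 0.001, 0, 0, 0, 0, 0.001, 0, 0, 0, 0, 0.001, 0, 0, 0, 0, 0.001, 0, 0, 0, 0, 0.001, 0, 0, 0, 0, 0.001, 0, 0, 0, 0, 0.001, 0, 0]
}}

```text
time_s: 8.35
tcp_pos: [0.4489, -0.2559, 0.1547]
orientation: [[-0.199, 0.98, -0.0], [0.98, 0.199, 0.0], [0.0, -0.0, -1.0]]
force: [0.1, -0.4, 0.3]
grip_width: 0.0007
finger_force: 0.0
```

Request:
{"method": "step_arm", "body": {
  "deltas": [0, 0, 0.001, 0, 0, 0, 0, 0.001, 0, 0, 0, 0, 0.001, 0, 0, 0, 0, 0.001, 0, 0, 0, 0, 0.001, 0, 0, 0, 0, 0.001, 0, 0, 0, 0, 0.001, 0, 0, 0, 0, 0.001, 0, 0]
}}

```text
time_s: 9.02
tcp_pos: [0.449, -0.256, 0.1628]
orientation: [[-0.199, 0.98, 0.0], [0.98, 0.199, 0.0], [-0.0, 0.0, -1.0]]
force: [0.7, -0.4, 0.2]
grip_width: 0.001
finger_force: 0.0
```

The pad stopped following somewhere above z = 0.147, where a full stroke should end. Moving clear and checking.

Request:
{"method": "step_arm", "body": {
  "deltas": [0, 0, 0.005, 0, 0, 0, 0, 0.012, 0, 0, 0, 0, 0.015, 0, 0, 0, 0, 0.015, 0, 0, 0, 0, 0.015, 0, 0, 0, 0, 0.01, 0, 0, 0, 0, 0, 0, 0, 0, 0, 0, 0, 0]
}}

```text
time_s: 9.68
tcp_pos: [0.449, -0.2559, 0.2348]
orientation: [[-0.199, 0.98, 0.001], [0.98, 0.199, -0.0], [-0.001, 0.001, -1.0]]
force: [0.4, 0.0, -0.4]
grip_width: 0.0005
finger_force: 0.0
```

```bash
python3 - <<'E'
from cell import robot, vision
import cv2,numpy as np
fs=[vision.grab_frame(n) for n in("scene","side")]
A=cv2.resize(fs[0]["color"][165:315,180:330],(400,400),interpolation=2)
B=cv2.resize(fs[1]["color"][85:235,180:330],(400,400),interpolation=2)
cv2.imwrite("pics/ab3.png",np.hstack([A,B]))
E
```

```text
(no output)
```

View pics/ab3.png

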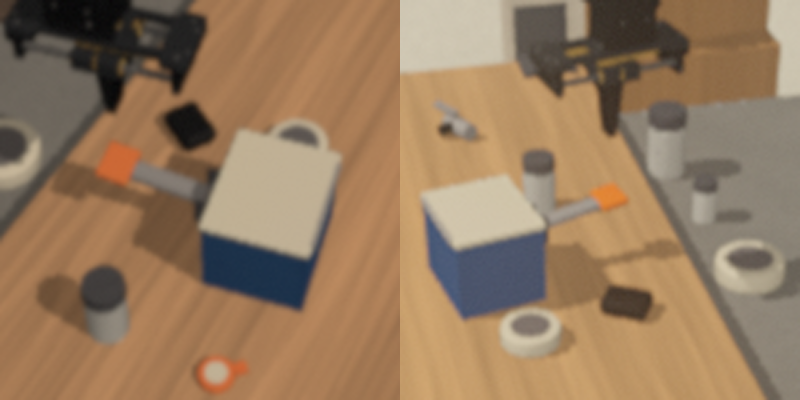

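The lid is shut, the pad is up at scene-crop (119,162), the gripper is clear, and the loose things haven't moved.

```bash
python3 -c "
from cell import robot
print(robot.job_done())"
```

```text
the job is handed in; nothing more can be done
None
```

The job is handed in, with no verdict returned: the lid was held fully open for over 2 s, let down slowly under the fingertips at about 12 mm/s until shut, and the arm moved clear with the loose things where they began.

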